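# Line up pawned padlocks by size

## Robot

A 6-joint arm with a two-finger parallel gripper is mounted at the origin on the work surface. World frame = base frame: x ahead of the robot, y to its left, z up, the work surface at z = 0. Lengths are in m, angles in rad, forces in N, time in s.
With the tool pointing down it reaches from about 0.3 to 0.825 m from the base axis. Payload 5.4 kg.
Tool frame: the origin (TCP) lies midway between the tips of the shut fingers; the grasp point (between the pads) lies 19 mm behind it; z points along the fingers, y is the line along which they close (so a half turn about z gives the same grasp; the last joint's range is limited). The gripper opens to 92 mm and grips with 3 to 60 N. Pads are 20 mm wide; open, the fingers measure 128 mm over their backs; the gripper's body (75 mm by 189 mm) begins 69 mm behind the grasp point.
Start: joints at [0.917, 0.158, 1.597, -0, 1.386, -0.21], TCP at [0.247, 0.519, 0.186] pointing down, gripper open.
Joint ranges: [-2.91, 2.91], [-0.94, 2.29], [0.18, 2.7], [-1.29, 4.43], [0.17, 2.64], [-3, 3]. Speed limits (rad/s): [2.57, 2.57, 3.14, 3.14, 3.14, 3.14].

## Interface

Orientations are given as a 3x3 rotation matrix whose columns are the frame's x, y, z axes.
In Python, from cell import get_state, read_camera, hand_in gives the robot as it stands. The module is installed in compiled form; this text tells all that it offers.
- The arm moves only by the tool arm_command, never from a script. Its argument "increments" is a list of rows, each a list of 5 numbers: the shift along the tool's x, y, z in mm, then the turn about the tool's z in rad, then the finger opening in mm, from 0 to 91.9. In form: [[tx, ty, tz, spin, claw], ...]. A call has 1 to 10 rows; each row shifts and turns the commanded pose from where the row before left it, along the tool's axes as they then stand; what a row does not reach is not made up. A row lasts 1/12 s, in which the tool goes at most 41.7 mm and 7.16 degrees, less where a joint would pass 70% of its speed; a pose out of reach is approached as far as the arm can. A call with a gripper value outside its range is refused whole. The fingers move at their own pace and stop on an object; "grip_force" is the grip in N (left out, the last holds). Time passes only in rows, so rows that do not move let the fingers close. It gives the time, the measured TCP pose, the force, the opening and the grip force at its end, in the units of the state.
- get_state(): the state, without advancing time (a new reading comes with each control period).
- read_camera(name): name is "side" or "top" or "wrist"; returns a dict with "img" (400x640x3 uint8, red, green, blue), "vfov" (degrees; the focal length in pixels is half the picture's height over the tangent of half this angle, whatever the lens; pixels are square), "cx", "cy" (the principal point, pixels), "R" (3x3) and "t" (3): a world point X has camera coordinates R X + t. Camera axes: x right, y down, z forward; pixel columns grow to the right and rows downward; lengths in m; the calibration is good to about 2 mm. A picture is of the moment at which its call begins. There is no depth.
- hand_in(): hands the job in; it is judged then, once.
The state is a dict: "time_s": time; "joint_positions": joint angles; "qvel": joint speeds; "joint_efforts": joint torques, N m; "position": TCP position; "eef_rot": TCP orientation; "contact_force": force on the tool from outside, world axes, zero at the start; "moment": the same for the moment, N m; "gripper_width": finger opening in m; "grasp_force": force on a finger pad.
Only numpy, scipy, OpenCV 4.12 (cv2) and the standard library are available. Lean on these libraries where they do the work, as an engineer would, in place of code of your own. Each camera call takes 0.05 s, during which the arm holds its last target. There are 200 camera calls.

## Task

Line the four brass padlocks up by size on the row of grey felt squares, one to a square: the smallest on the square next to the grey touchstone, then each next larger one, to the largest next to the open cufflink case. Lay each padlock flat with its brass block in the middle of its square (either way round), and leave the touchstone and the cufflink case where they stand.

Things in the scene. Friction and masses are not known exactly. Their poses are not given: they have to be found in the camera images.
- padlock_26: The smallest of four like brass padlocks, lying flat: brass block 24 mm long (its x axis), 26 mm wide (y) and 14 mm thick (z, up), closed steel shackle (4.4 mm bar) standing out 17 mm beyond the block towards +x at half thickness. Origin: centre of the brass block's underside (shackle not counted).
- padlock_36: The second smallest of four like brass padlocks, lying flat: brass block 32 mm long (its x axis), 36 mm wide (y) and 16 mm thick (z, up), closed steel shackle (5.6 mm bar) standing out 23 mm beyond the block towards +x at half thickness. Origin: centre of the brass block's underside (shackle not counted).
- padlock_46: The second largest of four like brass padlocks, lying flat: brass block 41 mm long (its x axis), 46 mm wide (y) and 19 mm thick (z, up), closed steel shackle (7 mm bar) standing out 29 mm beyond the block towards +x at half thickness. Origin: centre of the brass block's underside (shackle not counted).
- padlock_56: The largest of four like brass padlocks, lying flat: brass block 50 mm long (its x axis), 56 mm wide (y) and 22 mm thick (z, up), closed steel shackle (8.4 mm bar) standing out 35 mm beyond the block towards +x at half thickness. Origin: centre of the brass block's underside (shackle not counted).
- mark_a: One of four like grey felt squares (80 x 80 x 3 mm, fixed) in a straight row, 95 mm centre to centre, on a dark wooden board (110 x 385 x 8 mm). Number 1 from the robot's right (-y) to left (+y). Origin: centre of its underside, 8 mm above the bench, so its top is 11 mm above the bench. Its y axis runs along the row.
- mark_b: One of four like grey felt squares (80 x 80 x 3 mm, fixed) in a straight row, 95 mm centre to centre, on a dark wooden board (110 x 385 x 8 mm). Number 2 from the robot's right (-y) to left (+y). Origin: centre of its underside, 8 mm above the bench, so its top is 11 mm above the bench. Its y axis runs along the row.
- mark_c: One of four like grey felt squares (80 x 80 x 3 mm, fixed) in a straight row, 95 mm centre to centre, on a dark wooden board (110 x 385 x 8 mm). Number 3 from the robot's right (-y) to left (+y). Origin: centre of its underside, 8 mm above the bench, so its top is 11 mm above the bench. Its y axis runs along the row.
- mark_d: One of four like grey felt squares (80 x 80 x 3 mm, fixed) in a straight row, 95 mm centre to centre, on a dark wooden board (110 x 385 x 8 mm). Number 4 from the robot's right (-y) to left (+y). Origin: centre of its underside, 8 mm above the bench, so its top is 11 mm above the bench. Its y axis runs along the row.
- touchstone: Grey stone touchstone block, 70 x 40 mm and 22 mm high with two thin gold streaks on top, loose on the bench just beyond one end of the row of marks (either end, differing from start to start), 117 mm from the centre of the end mark. Origin: centre of its underside.
- cufflink_case: Open black clam case with a pair of gold cufflinks, base 60 x 66 mm and 20 mm high, its raised lid on the side away from the robot reaching 66 mm high; loose on the bench beyond the other end of the row, 117 mm from the centre of the end mark. Origin: centre of the underside of the base.
Things that resemble listed ones, but are neither listed nor needed, are in the scene too. What is shaped like the padlock_26 but blue is not meant.

How it is judged:
At the end, for the whole second after the job is handed in: Padlocks in order of size from the square next to the touchstone, each lying flat (0.12 rad), released and at rest, its brass block centred within 15 mm of its square's centre; touchstone and cufflink case within 15 mm of where they were (((horizontal distance between touchstone and mark_a below 0.16 m and horizontal distance between padlock_26 and mark_a below 0.015 m and horizontal distance between padlock_36 and mark_b below 0.015 m and horizontal distance between padlock_46 and mark_c below 0.015 m and horizontal distance between padlock_56 and mark_d below 0.015 m) or (horizontal distance between touchstone and mark_d below 0.16 m and horizontal distance between padlock_26 and mark_d below 0.015 m and horizontal distance between padlock_36 and mark_c below 0.015 m and horizontal distance between padlock_46 and mark_b below 0.015 m and horizontal distance between padlock_56 and mark_a below 0.015 m)) and angle between the z axis of each of padlock_26, padlock_36, padlock_46, padlock_56 and the z axis of mark_a, either way round below 0.12 rad and height (world z) of each of padlock_26, padlock_36, padlock_46, padlock_56 below 0.04 m and linear speed of each of padlock_26, padlock_36, padlock_46, padlock_56 below 0.02 m/s and distance of each of touchstone, cufflink_case from where it was at the start of the episode below 0.015 m).
It fails at once if the touchstone is shifted by more than 15 mm (distance of touchstone from where it was at the start of the episode above 0.015 m).
It fails at once if the cufflink case is shifted by more than 15 mm (distance of cufflink_case from where it was at the start of the episode above 0.015 m).
It also fails if it takes over 96 s, if anything falls off the work surface, if the arm or the gripper's body presses on something with over 40 N, if the wrist force passes 120 N, or if a joint passes its speed limit or range.

## Working session

There is one attempt and no reset: what is moved stays moved. The work goes in short steps, Python scripts to look and compute and a tool call to move; the robot and the scene stay as the last step left them, time stands still between calls to the robot, and variables do not carry over. Pictures are saved under pics/ and viewed, at most 14 in all, crops included, and the job is handed in when it is done.

Besides the shell and the picture viewer there is one more tool, called after "Emit:" as name(argument=value, ...) on one line, values as JSON. arm_command: Moves the arm, as the interface text tells. Its arguments: {"type":"object","properties":{"increments":{"type":"array","items":{"type":"array","items":{"type":"number"}}},"grip_force":{"type":"number"}},"required":["increments"]}

```bash
mkdir -p pics; python3 - <<'E'
from cell import *
import cv2,numpy as np
for n in("top","side"):
    c=read_camera(n); cv2.imwrite(f"pics/{n}0.png",c["img"][...,::-1]); print(n,c["vfov"],c["cx"],c["cy"],np.round(c["R"],3).tolist(),np.round(c["t"],3).tolist())
s=get_state();print(s["time_s"],s["position"],np.round(s["eef_rot"],3).tolist(),s["gripper_width"])
E
```

```text
top 56.44738214157474 322.80734544568094 198.72275600232663 [[0.022, -1.0, 0.008], [-0.991, -0.023, -0.128], [0.129, -0.005, -0.992]] [-0.025, 0.536, 0.9]
side 49.94078321093478 321.2086661188085 195.02997954420667 [[-0.995, -0.097, -0.002], [-0.073, 0.76, -0.645], [0.064, -0.642, -0.764]] [0.515, 0.071, 0.993]
0.1 [0.24654688 0.51880601 0.1854288 ] [[-0.903, 0.429, -0.001], [0.429, 0.903, -0.001], [0.0, -0.002, -1.0]] 0.09161856074371398
```

View pics/top0.png

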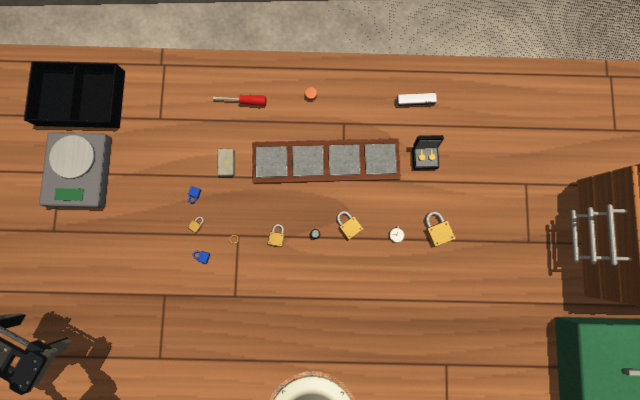

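View pics/side0.png

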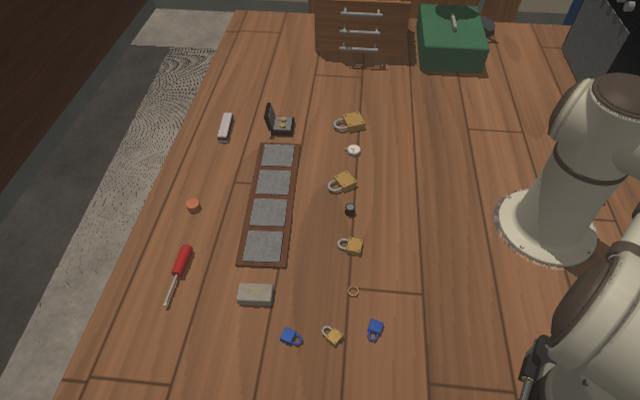

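The top view shows the touchstone at (226,162), left of the row and so beside mark_d. The case is at (427,155), beside mark_a. The padlocks run 26 at (195,225), 36 at (276,239), 46 at (350,229) and 56 at (440,233), with blue decoys at (194,194) and (202,257). The targets are therefore 26→d, 36→c, 46→b and 56→a.

```bash
cat > h.py <<'E'
from cell import *
import cv2,numpy as np
def ray(c,u,v):
    f=c["img"].shape[0]/2/np.tan(np.radians(c["vfov"])/2); R=np.array(c["R"]); o=-R.T@np.array(c["t"])
    return o,R.T@np.array([(u-c["cx"])/f,(v-c["cy"])/f,1])
def plane(c,u,v,z):
    o,d=ray(c,u,v); return (o+d*(z-o[2])/d[2])
def tri(c1,p1,c2,p2):
    o,d=ray(c1,*p1);q,e=ray(c2,*p2)
    s=np.linalg.lstsq(np.c_[d,-e],q-o,rcond=None)[0]; a=o+s[0]*d;b=q+s[1]*e
    return (a+b)/2,np.linalg.norm(a-b)
def blobs(c,kind,amin=25):
    h=cv2.cvtColor(c["img"],cv2.COLOR_RGB2HSV).astype(int);H,S,V=h[...,0],h[...,1],h[...,2]
    m={'brass':(H>=17)&(H<=30)&(S>110)&(V>90),'felt':(S<60)&(V>60)&(V<190)}[kind].astype(np.uint8)
    if kind=='felt': m=cv2.morphologyEx(m,cv2.MORPH_OPEN,np.ones((5,5)))
    out=[]
    for k in cv2.findContours(m,cv2.RETR_EXTERNAL,cv2.CHAIN_APPROX_NONE)[0]:
        a=cv2.contourArea(k)
        if a>amin: out.append((a,cv2.minAreaRect(k),k))
    return out
E
python3 - <<'E'
from h import *
for n in("top","side"):
    c=read_camera(n); print(n, np.round(ray(c,0,0)[0],3))
    for kd in('brass','felt'):
        for a,r,k in blobs(c,kd):
            if not(150<r[0][0]<460 and 90<r[0][1]<360):continue
            M=cv2.moments(k);u,v=M['m10']/M['m00'],M['m01']/M['m00']
            print(kd,a,np.round(u,1),np.round(v,1),np.round(r[1],1),round(r[2]),np.round(plane(c,u,v,.011)[:2],4))
E
```

```text
top [ 0.416 -0.009  0.961]
brass 53.0 233.9 238.8 [8. 8.] 90 [0.432  0.2094]
brass 163.5 275.6 238.9 [14.5 12.9] 11 [0.4341 0.1041]
brass 411.0 441.0 233.2 [20.5 23. ] 69 [ 0.4581 -0.3162]
brass 87.5 194.3 225.8 [10.8  9.8] 37 [0.4625 0.3117]
brass 273.5 351.0 227.5 [16.2 18.6] 53 [ 0.4674 -0.0867]
felt 34.5 315.0 233.0 [6. 6.] 90 [0.4512 0.0047]
felt 111.5 426.6 163.3 [ 6. 22.] 90 [ 0.6392 -0.282 ]
felt 205.5 224.5 164.4 [25. 14.] 90 [0.6235 0.2441]
felt 35.5 426.0 151.0 [6. 6.] 90 [ 0.6721 -0.2809]
felt 869.5 271.0 161.5 [29. 30.] 90 [0.6341 0.1238]
felt 838.5 307.3 160.5 [30. 29.] 90 [0.6391 0.0293]
felt 844.0 343.8 159.5 [29. 30.] 90 [ 0.6439 -0.0657]
felt 835.5 380.2 158.6 [29. 30.] 90 [ 0.6486 -0.1606]
side [0.454 0.634 0.805]
brass 152.0 334.1 335.9 [12.6 13.8] 41 [0.4628 0.312 ]
brass 78.0 352.8 290.6 [ 9. 10.] 90 [0.4322 0.2141]
brass 171.5 354.3 244.7 [14.9 14. ] 13 [0.4345 0.1025]
brass 209.0 344.9 179.0 [15.2 17.9] 63 [ 0.4673 -0.0909]
brass 209.0 353.1 119.2 [14.2 20.2] 82 [ 0.4582 -0.3227]
felt 534.0 255.2 295.1 [35.1 20.7] 2 [0.6281 0.2432]
felt 1049.5 262.9 245.9 [38.3 30.9] 2 [0.6345 0.1249]
felt 30.0 350.0 206.5 [5. 6.] 90 [ 0.4498 -0.0044]
felt 870.5 268.3 211.9 [27. 36.] 90 [0.6395 0.0302]
felt 729.5 273.4 181.8 [24. 34.] 90 [ 0.6435 -0.0646]
felt 608.5 277.6 155.0 [30.6 21.9] 3 [ 0.6484 -0.1593]
felt 62.5 288.2 123.7 [13.  6.] 90 [ 0.6391 -0.2859]
felt 201.5 224.6 125.1 [ 9.2 26.4] 14 [ 0.816 -0.263]
felt 70.5 272.8 118.7 [12.  9.] 90 [ 0.6859 -0.3031]
```

```bash
cat >> h.py <<'E'
L={'26':(.463,.312,.014),'36':(.434,.104,.016),'46':(.467,-.087,.019),'56':(.458,-.317,.022)}
def proj(c,X):
    f=c["img"].shape[0]/2/np.tan(np.radians(c["vfov"])/2); p=np.array(c["R"])@X+np.array(c["t"]); return np.array([c["cx"]+f*p[0]/p[2],c["cy"]+f*p[1]/p[2]])
def lock(c,xy,zt,rad=.09):
    """nearest brass blob: centroid px, world corners angles (mod 90) at z=zt, shackle heading"""
    p=proj(c,np.array([*xy,zt]))
    bs=[b for b in blobs(c,'brass')]
    a,r,k=min(bs,key=lambda b:np.hypot(*(np.array(b[1][0])-p)))
    M=cv2.moments(k);cen=np.array([M['m10'],M['m01']])/M['m00']
    W=np.array([plane(c,*q,zt)[:2] for q in k[:,0].astype(float)])
    rw=cv2.minAreaRect((W*1e3).astype(np.float32))
    cw=plane(c,*cen,zt)[:2]
    h=cv2.cvtColor(c["img"],cv2.COLOR_RGB2HSV).astype(int)
    v,u=np.nonzero(h[...,1]<70)
    P=np.array([plane(c,x,y,zt/2)[:2] for x,y in zip(u,v) if np.hypot(x-cen[0],y-cen[1])<4*np.sqrt(a)])
    dd=np.hypot(*(P-cw).T) if len(P) else np.array([])
    rr=max(rw[1])/1e3
    S=P[(dd<rr*1.25)] if len(P) else P
    hd=np.degrees(np.arctan2(*(S.mean(0)-cw)[::-1])) if len(S) else None
    return cen,np.round(cw,4),[np.round(x,1) for x in rw],hd,len(S)
E
python3 - <<'E'
from h import *
t,s=read_camera("top"),read_camera("side")
for n,(x,y,z) in L.items():
    a=lock(t,(x,y),z);b=lock(s,(x,y),z)
    X,g=tri(t,a[0],s,b[0]); print(n,a[1:],b[1:],'tri',X.round(4),round(g,4))
for p,q in [((271,161.5),(262.9,245.9)),((307.3,160.5),(268.3,211.9)),((343.8,159.5),(273.4,181.8)),((380.2,158.6),(277.6,155))]:
    print(np.round(tri(t,p,s,q)[0],4))
E
```

```text
26 (array([0.4624, 0.3108]), [array([462.6, 311. ]), array([27.9, 24.3]), np.float64(55.3)], np.float64(-28.590375268052032), 26) (array([0.4627, 0.3133]), [array([462.7, 312.9]), array([26.7, 23.7]), np.float64(53.6)], np.float64(-37.50182316721525), 48) tri [0.4627 0.3119 0.0106] 0.0001
36 (array([0.434 , 0.1033]), [array([434. , 103.4]), array([36.8, 32.4]), np.float64(80.1)], np.float64(-8.518241121625973), 47) (array([0.4346, 0.106 ]), [array([434.8, 104.8]), array([36.7, 32.3]), np.float64(80.4)], np.float64(-13.918635532071644), 62) tri [0.4343 0.1037 0.0126] 0.0005
46 (array([ 0.467, -0.086]), [array([467.3, -86.1]), array([40.7, 47.8]), np.float64(37.8)], np.float64(35.78240706854603), 68) (array([ 0.4671, -0.0839]), [array([467.2, -84.5]), array([42.3, 47. ]), np.float64(37.0)], np.float64(34.212077126728), 75) tri [ 0.4671 -0.0862  0.0165] 0.0
56 (array([ 0.4577, -0.3127]), [array([ 458. , -312.9]), array([50.6, 57.8]), np.float64(22.0)], np.float64(22.12458393109694), 97) (array([ 0.458 , -0.3095]), [array([ 457.4, -308.8]), array([52.1, 62. ]), np.float64(22.2)], np.float64(17.556376230641284), 79) tri [ 0.4579 -0.314   0.0183] 0.0001
[0.6346 0.1239 0.0096]
[0.6394 0.0294 0.0101]
[ 0.644  -0.0657  0.0099]
[ 0.649  -0.1609  0.0093]
```

Emit:
arm_command(increments=[[0,0,-30,0,91],[0,0,-30,0,91],[0,0,0,0,91]])

```text
time_s: 0.55
position: [0.2488, 0.5218, 0.253]
eef_rot: [[-0.903, 0.429, 0.006], [0.429, 0.903, 0.008], [-0.002, 0.01, -1.0]]
contact_force: [-0.3, 0.1, 1.0]
gripper_width: 0.0913
grasp_force: 0.0
```

Both views agree within about 2 mm on the lock centres, headings (−35°, −10°, 37°, 22°) and square positions. Next I make the move planner.

```bash
cat > g.py <<'E'
import sys
from h import *
def go(x,y,z,yaw):
    s=get_state();R=np.array(s["eef_rot"]);a=np.degrees(np.arctan2(R[1,1],R[0,1]))
    d=(yaw-a+90)%180-90; sp=-np.radians(d); b=np.radians(a+d)
    ty=np.array([np.cos(b),np.sin(b)]); tx=np.array([-ty[1],ty[0]])
    D=np.array([x,y])-s["position"][:2]
    print("spin",round(sp,3),"then tx,ty,tz mm",np.round([D@tx*1e3,D@ty*1e3,(s["position"][2]-z)*1e3],1),"pos",s["position"].round(4),"yaw",round(a,1),"w",s["gripper_width"],"q6",s["joint_positions"][5].round(2),"t",s["time_s"])
if __name__=="__main__": go(*map(float,sys.argv[1:5]))
E
python3 g.py .4626 .3118 .15 55
```

```text
spin 0.167 then tx,ty,tz mm [-295.6  -49.4  103. ] pos [0.2488 0.5218 0.253 ] yaw 64.6 w 0.0913265264864748 q6 -0.21 t 0.55
```

Emit:
arm_command(increments=[[0,0,0,0.084,70],[0,0,0,0.083,55],[-37,-6.2,8,0,50],[-37,-6.2,13,0,50],[-37,-6.2,13,0,50],[-37,-6.2,13,0,50],[-37,-6.2,13,0,50],[-37,-6.2,13,0,50],[-37,-6.2,13,0,50],[-36.6,-6,13,0,50]])

```text
time_s: 1.38
position: [0.4618, 0.3078, 0.1466]
eef_rot: [[-0.819, 0.574, 0.0], [0.574, 0.819, 0.0], [-0.0, 0.0, -1.0]]
contact_force: [0.9, 0.4, 0.1]
gripper_width: 0.0502
grasp_force: 0.0
```

Emit:
arm_command(increments=[[0,0,0,0,50],[0,0,0,0,50],[0,0,0,0,50]])

```text
time_s: 1.63
position: [0.4604, 0.3097, 0.1474]
eef_rot: [[-0.819, 0.574, -0.0], [0.574, 0.819, 0.0], [0.001, 0.0, -1.0]]
contact_force: [-0.2, 0.5, -0.2]
gripper_width: 0.0497
grasp_force: 0.0
```

```bash
python3 g.py .4626 .3118 .003 55; python3 - <<'E'
from h import *
c=read_camera("wrist"); cv2.imwrite("pics/w0.png",c["img"][...,::-1]); print(lock(c,L['26'][:2],.014),ray(c,320,200))
E
```

```text
spin -0.0 then tx,ty,tz mm [ -0.6   3.  144.4] pos [0.4604 0.3097 0.1474] yaw 55.0 w 0.04974747957534559 q6 -0.59 t 1.6333
(array([320.11270191, 181.63950073]), array([0.4627, 0.3115]), [array([462.8, 311.8]), array([25.7, 24.1]), np.float64(55.1)], np.float64(-33.77154483039118), 103) (array([0.39488517, 0.35504182, 0.34472727]), array([ 0.24656432, -0.16159803, -0.95568526]))
```

View pics/w0.png

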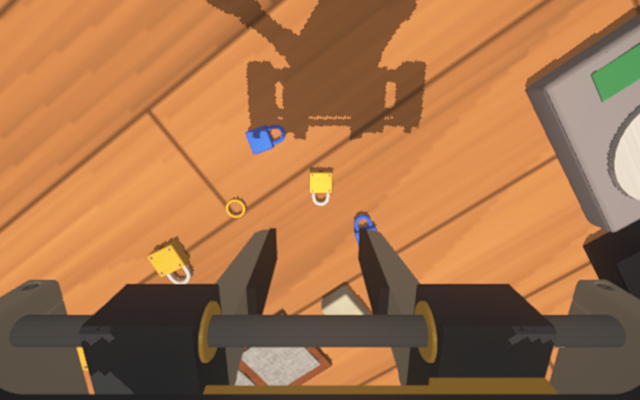

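The wrist view shows padlock_26 at (320,185) and confirms (0.4627, 0.3115) at 55°. I descend and grip.

Emit:
arm_command(increments=[[-0.3,3,35,0,50],[0,0,35,0,50],[0,0,33,0,50],[0,0,20,0,50],[0,0,12,0,50],[0,0,8,0,50],[0,0,0,0,50],[0,0,0,0,50]])

```text
time_s: 2.35
position: [0.4634, 0.3124, 0.0056]
eef_rot: [[-0.82, 0.573, 0.002], [0.573, 0.82, 0.001], [-0.001, 0.002, -1.0]]
contact_force: [0.7, -0.3, 0.6]
gripper_width: 0.0505
grasp_force: 0.0
```

Emit:
arm_command(increments=[[0,0,0,0,15],[0,0,0,0,15],[0,0,0,0,15],[0,0,0,0,15],[0,0,0,0,15],[0,0,0,0,15]], grip_force=25)

```text
time_s: 2.85
position: [0.4628, 0.3116, 0.0045]
eef_rot: [[-0.819, 0.574, 0.0], [0.574, 0.819, 0.0], [-0.0, 0.0, -1.0]]
contact_force: [0.7, 0.8, 0.3]
gripper_width: 0.0154
grasp_force: 0.0
```

```bash
python3 g.py .6344 .1239 .080 93
```

```text
spin -0.663 then tx,ty,tz mm [-161.5 -196.4  -75.5] pos [0.4628 0.3116 0.0045] yaw 55.0 w 0.01541488010956263 q6 -0.58 t 2.85
```

The fingers closed to 15 mm with no grip force, so they missed the block. I look again.

```bash
python3 - <<'E'
from h import *
c=read_camera("wrist"); w=c["img"]
t=read_camera("top")["img"][190:270,150:290]
s=read_camera("side")["img"][270:390,240:440]
a=cv2.resize(t,None,fx=3,fy=3); b=cv2.resize(s,None,fx=2,fy=2)
im=np.zeros((600,800,3),np.uint8); im[:280,:448]=cv2.resize(w,(448,280)); im[300:540,:420]=a; im[300:540,422:800]=b[:,:378]
cv2.imwrite("pics/m1.png",im[...,::-1])
E
```

```text
(no output)
```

View pics/m1.png

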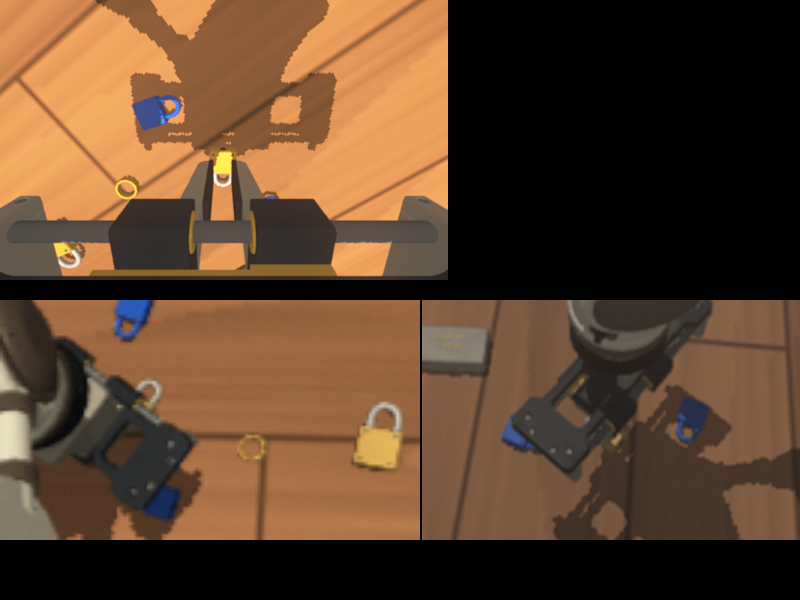

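```bash
python3 - <<'E'
from h import *
c=read_camera("wrist"); print(lock(c,(.45,.32),.014))
cv2.imwrite("pics/m2.png",cv2.resize(c["img"][180:320,220:420],None,fx=3,fy=3)[...,::-1])
print(proj(c,np.array([.4628,.3116,.0045])),proj(c,np.array([.4628,.3116,.0235])))
t=read_camera("top");s=read_camera("side")
for q in(t,s):
    print([(a,np.round(r[0]),np.round(plane(q,*r[0],.014)[:2],3)) for a,r,k in blobs(q,'brass',4) if abs(r[0][0]-(195 if q is t else 334))<30])
E
```

```text
(array([318.10169492, 227.99664071]), array([0.4608, 0.313 ]), [array([462. , 312.5]), array([24.5, 26.5]), np.float64(55.1)], np.float64(-35.989540599079575), 231)
[318.01914799 226.0666236 ] [318.07562741 237.35063256]
[(5.0, array([198., 224.]), array([0.466, 0.302]))]
[(14.5, array([337., 339.]), array([0.457, 0.319])), (6.5, array([317., 312.]), array([0.499, 0.27 ])), (45.5, array([344., 173.]), array([ 0.471, -0.109])), (209.0, array([353., 119.]), array([ 0.458, -0.32 ]))]
```

View pics/m2.png

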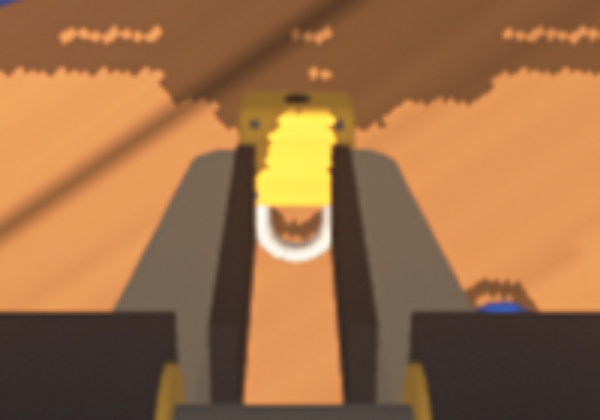

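The block at about (298,150) has not moved, and the finger tips at about row 148 seem to hang above it rather than straddle it. I check the tip depth from pixel scale.

```bash
python3 - <<'E'
from h import *
c=read_camera("wrist");s=get_state();f=200/np.tan(np.radians(c["vfov"])/2);R=np.array(s["eef_rot"]);p=s["position"]
print("f",f,"cam",ray(c,0,0)[0])
for dz in(0,-.01,-.019,-.03,-.04):
    for dx in(0,.01):
        a=proj(c,p+R@[dx,-.0077,dz]);b=proj(c,p+R@[dx,.0077,dz]);print(dz,dx,a.round(1),b.round(1))
g=c["img"][205:300,270:370].astype(int).sum(2)
for r in range(0,60,6): print(205+r,g[r,20:80:2])
E
```

```text
f 304.45017759940254 cam [0.39708075 0.35697832 0.20155432]
0 0 [306.8 225.9] [328.9 225.9]
0 0.01 [306.7 212.3] [329.1 212.3]
-0.01 0 [306.3 231.6] [329.5 231.6]
-0.01 0.01 [306.1 217.4] [329.7 217.4]
-0.019 0 [305.8 237.1] [330.  237.2]
-0.019 0.01 [305.6 222.4] [330.2 222.5]
-0.03 0 [305.1 244.7] [330.7 244.7]
-0.03 0.01 [304.9 229.2] [331.  229.3]
-0.04 0 [304.4 252.3] [331.5 252.4]
-0.04 0.01 [304.2 236.2] [331.7 236.2]
205 [241 223 209 196 204 215 229 246 258 273 279 277 281 284 281 280 299 452
 356 467 372 273 277 275 272 273 270 270 270 278]
211 [206 224 239 254 269 282 287 293 295 294 294 294 279 238 216 213 252 291
 298 296 293 297 293 281 277 281 282 282 288 289]
217 [452 310 281 282 283 311 334 336 334 337 331 323 405 495 464 461 493 493
 489 488 381 331 335 327 292 283 283 281 275 289]
223 [482 485 465 426 450 328 345 311 341 347 388 554 594 591 590 590 590 587
 589 586 501 302 322 340 408 393 406 464 452 446]
229 [468 436 435 436 333 152 157 194 329 424 583 586 585 585 585 582 582 581
 582 581 434 142 158 224 372 411 409 423 456 459]
235 [306 308 309 305 174 153 152 188 333 417 582 588 587 588 587 588 586 585
 587 580 358 145 155 160 289 307 307 309 307 308]
241 [306 310 308 262 148 155 149 242 582 580 578 576 578 578 578 578 577 577
 576 579 354 145 153 154 212 307 304 309 307 307]
247 [306 306 302 176 153 152 148 232 593 589 575 578 577 577 576 574 575 575
 573 585 351 144 155 155 161 300 310 306 308 309]
253 [308 308 274 151 150 152 143 246 740 697 377 264 333 450 387 459 381 269
 315 650 384 138 155 154 148 219 313 306 309 303]
259 [308 307 191 149 153 153 144 208 663 742 639 453 427 422 445 377 368 457
 610 741 418 140 154 152 150 168 302 306 310 307]
```

The visible tips fit points about 28–30 mm behind the reported TCP, so the fingers hang well above the bench. I open and descend in small steps while watching the force.

Emit:
arm_command(increments=[[0,0,0,0,50],[0,0,0,0,50],[0,0,0,0,50],[0,0,0,0,50],[0,0,5,0,50],[0,0,5,0,50],[0,0,0,0,50],[0,0,0,0,50]])

```text
time_s: 3.87
position: [0.462, 0.3113, -0.0064]
eef_rot: [[-0.819, 0.574, -0.001], [0.574, 0.819, -0.001], [0.001, -0.001, -1.0]]
contact_force: [-0.3, -0.0, 0.1]
gripper_width: 0.0506
grasp_force: 0.0
```

Emit:
arm_command(increments=[[0,0,3,0,50],[0,0,3,0,50],[0,0,0,0,50],[0,0,0,0,50]])

```text
time_s: 4.2
position: [0.4625, 0.3115, -0.0119]
eef_rot: [[-0.819, 0.574, -0.0], [0.574, 0.819, -0.0], [0.0, -0.0, -1.0]]
contact_force: [0.2, -0.5, 0.3]
gripper_width: 0.0499
grasp_force: 0.0
```

The TCP reads below the bench with no contact, so the nominal tip length is indeed wrong. I carry on carefully.

Emit:
arm_command(increments=[[0,0,2,0,50],[0,0,2,0,50],[0,0,2,0,50],[0,0,0,0,50],[0,0,0,0,50]])

```text
time_s: 4.62
position: [0.4625, 0.3115, -0.0179]
eef_rot: [[-0.819, 0.574, -0.0], [0.574, 0.819, -0.0], [0.0, -0.0, -1.0]]
contact_force: [-0.6, 0.3, 0.7]
gripper_width: 0.05
grasp_force: 0.0
```

```bash
python3 - <<'E'
from h import *
c=read_camera("wrist");print(lock(c,(.462,.312),.014)); cv2.imwrite("pics/m3.png",cv2.resize(c["img"][160:330,200:440],None,fx=3,fy=3)[...,::-1]);print(get_state()["position"],ray(c,0,0)[0])
E
```

```text
(array([318.63009718, 244.04909328]), array([0.4617, 0.3126]), [array([461.9, 312.8]), array([25., 28.]), np.float64(54.0)], np.float64(-35.10689586156493), 308)
[ 0.46264391  0.31154899 -0.01777487] [0.39699861 0.35695743 0.17941254]
```

View pics/m3.png

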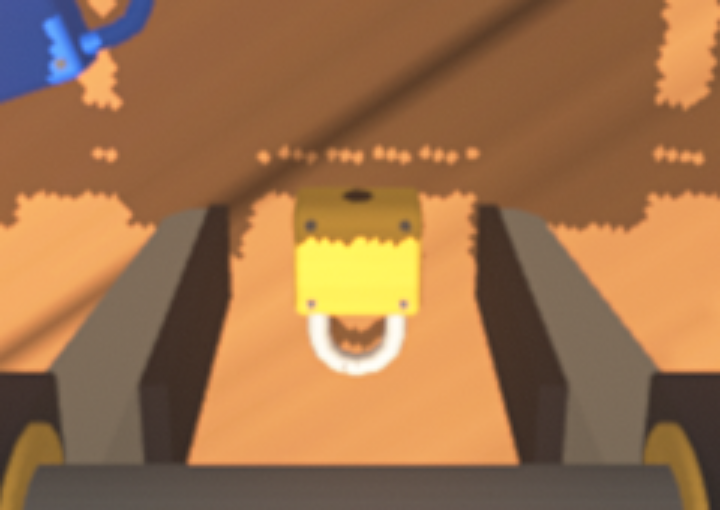

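Block (358,280) sits centred between the fingers with tips now near its level. I go 4 mm further and close.

Emit:
arm_command(increments=[[0,0,2,0,50],[0,0,2,0,50],[0,0,0,0,50],[0,0,0,0,15],[0,0,0,0,15],[0,0,0,0,15],[0,0,0,0,15],[0,0,0,0,15]], grip_force=25)

```text
time_s: 5.33
position: [0.4628, 0.3116, -0.0216]
eef_rot: [[-0.819, 0.574, 0.0], [0.574, 0.819, 0.0], [-0.0, 0.0, -1.0]]
contact_force: [-0.3, -0.2, -0.4]
gripper_width: 0.0258
grasp_force: 25.0
```

```bash
python3 g.py .6344 .1239 .080 93
```

```text
spin -0.663 then tx,ty,tz mm [-161.6 -196.4 -101.6] pos [ 0.4628  0.3116 -0.0216] yaw 55.0 w 0.025849856290265462 q6 -0.58 t 5.3333
```

Emit:
arm_command(increments=[[0,0,-10,0,15],[0,0,-30,0,15],[0,0,-32,0,15],[0,0,-30,0,15],[0,0,0,-0.11,15],[0,0,0,-0.11,15],[0,0,0,-0.11,15],[0,0,0,-0.11,15],[0,0,0,-0.11,15],[0,0,0,-0.113,15]])

```text
time_s: 6.17
position: [0.4627, 0.3116, 0.0811]
eef_rot: [[-0.998, -0.058, 0.0], [-0.058, 0.998, 0.0], [-0.0, 0.0, -1.0]]
contact_force: [0.3, 0.1, -0.7]
gripper_width: 0.0259
grasp_force: 25.0
```

Emit:
arm_command(increments=[[-19,-24,0,0,15],[-23,-28,0,0,15],[-23,-28,0,0,15],[-23,-28,0,0,15],[-23,-28,0,0,15],[-23,-28,0,0,15],[-17,-20,0,0,15],[-10,-12,0,0,15],[0,0,0,0,15],[0,0,0,0,15]])

```text
time_s: 7.0
position: [0.6338, 0.1238, 0.0807]
eef_rot: [[-0.999, -0.051, -0.0], [-0.051, 0.999, 0.0], [0.0, 0.0, -1.0]]
contact_force: [-0.6, 1.1, -1.3]
gripper_width: 0.0258
grasp_force: 25.0
```

```bash
python3 g.py .6344 .1239 -.0106 93; python3 - <<'E'
from h import *
t=read_camera("top");print([(a,np.round(r[0],1),np.round(plane(t,*r[0],.11)[:2],3)) for a,r,k in blobs(t,'brass',4) if r[0][0]<300 and r[0][0]>170])
c=read_camera("wrist");print([(np.round(r[0],1),a,np.round(plane(c,*r[0],.11)[:2],4)) for a,r,k in blobs(c,'brass',60)],[(np.round(r[0],1),a,np.round(plane(c,*r[0],.011)[:2],4)) for a,r,k in blobs(c,'felt',60)])
E
```

```text
spin -0.002 then tx,ty,tz mm [-0.6  0.  91.3] pos [0.6338 0.1238 0.0807] yaw 92.9 w 0.02575419316189682 q6 -1.62 t 7.0
[(162.0, array([275.7, 238.9]), array([0.432, 0.092]))]
[(array([326. , 385.5]), 3510.5, array([0.741, 0.136])), (array([379.8, 331.5]), 438.0, array([0.6937, 0.1687])), (array([254.6, 331.5]), 447.5, array([0.698 , 0.0861])), (array([317., 246.]), 1710.0, array([0.634, 0.124])), (array([54.5,  9.5]), 585.5, array([ 0.5149, -0.0102]))] [(array([563.5, 331. ]), 3046.5, array([0.7656, 0.3905])), (array([317. , 330.5]), 3550.0, array([0.7786, 0.1317])), (array([102., 332.]), 4874.0, array([ 0.7925, -0.0939])), (array([315. , 182.5]), 2739.5, array([0.619 , 0.1214]))]
```

Held at (0.634, 0.124) as wanted. I lower onto mark_d and release.

Emit:
arm_command(increments=[[0,0,30,0,15],[0,0,28,0,15],[0,0,18,0,15],[0,0,8,0,15],[0,0,4,0,15],[0,0,2,0,15],[0,0,0,0,15],[0,0,0,0,15],[0,0,0,0,15]])

```text
time_s: 7.85
position: [0.6349, 0.1243, -0.0081]
eef_rot: [[-0.999, -0.052, 0.003], [-0.052, 0.999, 0.0], [-0.003, -0.0, -1.0]]
contact_force: [0.7, -0.4, -0.1]
gripper_width: 0.0255
grasp_force: 25.0
```

Emit:
arm_command(increments=[[0,0,0,0,30],[0,0,0,0,45],[0,0,0,0,45],[0,0,0,0,45],[0,0,-10,0,45],[0,0,-30,0,45],[0,0,-35,0,50],[0,0,-30,0,60],[0,0,0,0,60],[0,0,0,0,60]])

```text
time_s: 8.68
position: [0.6359, 0.1243, 0.0989]
eef_rot: [[-0.999, -0.052, 0.006], [-0.052, 0.999, 0.0], [-0.006, -0.0, -1.0]]
contact_force: [-0.5, 0.2, 0.2]
gripper_width: 0.0602
grasp_force: 0.0
```

```bash
python3 - <<'E'
from h import *
c=read_camera("wrist");print(lock(c,(.634,.124),.025))
print([(np.round(r[0],1),a,np.round(plane(c,*r[0],.011)[:2],4)) for a,r,k in blobs(c,'felt',1000)])
E
python3 g.py .4342 .1040 .06 80
```

```text
(array([317.44560358, 193.89940387]), array([0.634 , 0.1238]), [array([634.3, 123.8]), array([25.1, 25.2]), np.float64(3.1)], np.float64(-175.20687752686928), 2448)
[(array([597., 331.]), 1501.5, array([0.7821, 0.4473])), (array([399., 331.]), 2328.0, array([0.794 , 0.2245])), (array([237.5, 330.5]), 2483.5, array([0.8031, 0.0427])), (array([ 89.7, 332.6]), 2800.0, array([ 0.8149, -0.1241])), (array([317. , 165.5]), 1866.5, array([0.6101, 0.1221]))]
spin 0.227 then tx,ty,tz mm [193.4 -54.6  36.3] pos [0.6341 0.1242 0.0963] yaw 93.0 w 0.05996691151401815 q6 -1.62 t 8.7333
```

padlock_26 is on mark_d. Next is padlock_36.

Emit:
arm_command(increments=[[0,0,0,0.113,60],[0,0,0,0.114,60],[24,-7,0,0,60],[35,-10,6,0,60],[35,-10,10,0,60],[35,-10,10,0,60],[34,-9.6,10,0,60],[30.4,-8,0,0,60],[0,0,0,0,60],[0,0,0,0,60]])

```text
time_s: 9.57
position: [0.4309, 0.1042, 0.0574]
eef_rot: [[-0.985, 0.174, -0.004], [0.174, 0.985, 0.0], [0.004, -0.001, -1.0]]
contact_force: [0.8, -0.7, 0.4]
gripper_width: 0.0602
grasp_force: 0.0
```

```bash
python3 - <<'E'
from h import *
c=read_camera("wrist");print(lock(c,(.434,.104),.016))
E
python3 g.py .4342 .1040 -.0206 80
```

```text
(array([316.74491934, 210.70186466]), array([0.4335, 0.1028]), [array([433.6, 102.6]), array([35.8, 34.2]), np.float64(80.1)], np.float64(-8.879701705278613), 300)
spin -0.0 then tx,ty,tz mm [-1.   0.1 79.2] pos [0.4333 0.1041 0.0586] yaw 80.0 w 0.060106093597237446 q6 -1.43 t 9.6167
```

Emit:
arm_command(increments=[[-0.6,-0.6,20,0,60],[0,0,28,0,60],[0,0,19,0,60],[0,0,8,0,60],[0,0,4,0,60],[0,0,0,0,60],[0,0,0,0,60]])

```text
time_s: 10.2
position: [0.4357, 0.1034, -0.0188]
eef_rot: [[-0.985, 0.174, 0.002], [0.174, 0.985, -0.0], [-0.002, 0.0, -1.0]]
contact_force: [0.5, 1.2, -0.2]
gripper_width: 0.06
grasp_force: 0.0
```

Emit:
arm_command(increments=[[0,0,0,0,25],[0,0,0,0,25],[0,0,0,0,25],[0,0,0,0,25],[0,0,0,0,25],[0,0,0,0,25]], grip_force=30)

```text
time_s: 10.7
position: [0.4348, 0.1034, -0.0191]
eef_rot: [[-0.985, 0.174, 0.001], [0.174, 0.985, -0.0], [-0.001, 0.0, -1.0]]
contact_force: [-0.2, -1.2, 4.0]
gripper_width: 0.0353
grasp_force: 30.0
```

```bash
python3 g.py .6393 .0294 .080 93
```

```text
spin -0.227 then tx,ty,tz mm [-200.4  -84.6  -99.1] pos [ 0.4348  0.1034 -0.0191] yaw 80.0 w 0.03532149578225436 q6 -1.43 t 10.7
```

Emit:
arm_command(increments=[[0,0,-10,0,25],[0,0,-30,0,25],[0,0,-32,-0.113,25],[0,0,-27,-0.114,25],[0,0,0,0,25]])

```text
time_s: 11.12
position: [0.4385, 0.1033, 0.0852]
eef_rot: [[-0.998, -0.056, 0.01], [-0.056, 0.998, -0.0], [-0.01, -0.001, -1.0]]
contact_force: [0.6, -0.4, -1.5]
gripper_width: 0.0354
grasp_force: 30.0
```

Emit:
arm_command(increments=[[-24,-10,0,0,25],[-30,-13,0,0,25],[-31,-13,0,0,25],[-31,-13,0,0,25],[-31,-13,0,0,25],[-30,-13,0,0,25],[-15,-6,0,0,25],[-8.4,-3.6,0,0,25],[0,0,0,0,25],[0,0,0,0,25]])

```text
time_s: 11.95
position: [0.6378, 0.0294, 0.0781]
eef_rot: [[-0.999, -0.051, -0.002], [-0.051, 0.999, 0.0], [0.002, 0.001, -1.0]]
contact_force: [-0.2, 0.1, -0.8]
gripper_width: 0.0356
grasp_force: 30.0
```

```bash
python3 g.py .6393 .0294 -.007 93; python3 - <<'E'
from h import *
c=read_camera("wrist");print([(np.round(r[0],1),a,np.round(plane(c,*r[0],.115)[:2],4)) for a,r,k in blobs(c,'brass',600)])
E
```

```text
spin -0.001 then tx,ty,tz mm [-1.5 -0.1 85.1] pos [0.6378 0.0294 0.0781] yaw 92.9 w 0.03562639644689671 q6 -1.76 t 11.95
[(array([348. , 386.2]), 3481.0, array([0.737 , 0.0547])), (array([317.5, 245.5]), 3185.0, array([0.6347, 0.0289])), (array([424.5, 204. ]), 844.0, array([0.6066, 0.0867]))]
```

Emit:
arm_command(increments=[[-2,0,30,0,25],[0,0,28,0,25],[0,0,14,0,25],[0,0,7,0,25],[0,0,4,0,25],[0,0,2,0,25],[0,0,0,0,25],[0,0,0,0,25],[0,0,0,0,25]])

```text
time_s: 12.75
position: [0.6418, 0.0294, -0.0043]
eef_rot: [[-0.999, -0.052, 0.002], [-0.052, 0.999, -0.0], [-0.002, -0.0, -1.0]]
contact_force: [-0.2, -1.0, -2.1]
gripper_width: 0.0352
grasp_force: 30.0
```

Emit:
arm_command(increments=[[0,0,0,0,40],[0,0,0,0,55],[0,0,0,0,55],[0,0,0,0,55],[0,0,-10,0,55],[0,0,-30,0,55],[0,0,-35,0,60],[0,0,-30,0,70],[0,0,0,0,70],[0,0,0,0,70]])

```text
time_s: 13.58
position: [0.643, 0.0292, 0.1029]
eef_rot: [[-0.999, -0.052, 0.006], [-0.052, 0.999, -0.001], [-0.006, -0.001, -1.0]]
contact_force: [0.0, -0.3, -0.3]
gripper_width: 0.0704
grasp_force: 0.0
```

```bash
python3 - <<'E'
from h import *
c=read_camera("wrist");print(lock(c,(.639,.03),.027))
E
python3 g.py .467 -.0857 .06 127
```

```text
(array([317.62162891, 193.11920173]), array([0.6409, 0.0288]), [array([641.1,  28.7]), array([33., 35.]), np.float64(3.1)], np.float64(-152.65729086292203), 4281)
spin -0.594 then tx,ty,tz mm [208.4  12.9  40.4] pos [0.6412 0.0294 0.1004] yaw 93.0 w 0.07001675988292734 q6 -1.77 t 13.6333
```

Emit:
arm_command(increments=[[0,0,0,-0.119,70],[0,0,0,-0.119,70],[0,0,0,-0.119,70],[0,0,0,-0.119,70],[0,0,0,-0.118,70],[0,0,0,0,70],[24,1.4,0,0,70],[35,2.1,10,0,70],[35,2.1,10,0,70],[35,2.1,10,0,70]])

```text
time_s: 14.47
position: [0.5309, -0.0422, 0.0677]
eef_rot: [[-0.8, -0.6, -0.002], [-0.6, 0.8, 0.001], [0.001, 0.002, -1.0]]
contact_force: [-1.1, -0.7, 0.2]
gripper_width: 0.0698
grasp_force: 0.0
```

Emit:
arm_command(increments=[[35,2.1,10,0,70],[28,2,0,0,70],[16.4,1.1,0,0,70],[0,0,0,0,70],[0,0,0,0,70],[0,0,0,0,70]])

```text
time_s: 14.97
position: [0.4672, -0.0854, 0.0592]
eef_rot: [[-0.799, -0.601, 0.0], [-0.601, 0.799, 0.0], [-0.0, 0.0, -1.0]]
contact_force: [-0.2, 0.5, -0.2]
gripper_width: 0.0703
grasp_force: 0.0
```

```bash
python3 - <<'E'
from h import *
c=read_camera("wrist");print(lock(c,(.467,-.086),.019))
E
python3 g.py .467 -.0857 -.0185 127
```

```text
(array([314.2549057 , 204.47158189]), array([ 0.4663, -0.0896]), [array([466.4, -89.6]), array([43.1, 45.3]), np.float64(37.0)], np.float64(36.76608672012142), 496)
spin -0.0 then tx,ty,tz mm [ 0.6 -0.1 77.8] pos [ 0.4674 -0.0853  0.0593] yaw 127.0 w 0.06965614782154314 q6 -2.65 t 15.0167
```

Emit:
arm_command(increments=[[1.8,-1.7,20,0,70],[0,0,28,0,70],[0,0,18,0,70],[0,0,8,0,70],[0,0,4,0,70],[0,0,0,0,70],[0,0,0,0,70]])

```text
time_s: 15.6
position: [0.4673, -0.0883, -0.0178]
eef_rot: [[-0.798, -0.602, 0.001], [-0.602, 0.798, -0.001], [-0.001, -0.001, -1.0]]
contact_force: [-0.5, -0.5, -0.3]
gripper_width: 0.0698
grasp_force: 0.0
```

Emit:
arm_command(increments=[[0,0,0,0,35],[0,0,0,0,35],[0,0,0,0,35],[0,0,0,0,35],[0,0,0,0,35],[0,0,0,0,35]], grip_force=40)

```text
time_s: 16.1
position: [0.4667, -0.0884, -0.0181]
eef_rot: [[-0.798, -0.602, 0.001], [-0.602, 0.798, -0.0], [-0.001, -0.001, -1.0]]
contact_force: [-0.5, 0.2, 4.4]
gripper_width: 0.0453
grasp_force: 40.0
```

```bash
python3 g.py .644 -.0657 .080 93; python3 - <<'E'
from h import *
c=read_camera("wrist");print(lock(c,(.467,-.086),.019))
E
```

```text
spin 0.594 then tx,ty,tz mm [-178.2   13.4  -98.1] pos [ 0.4667 -0.0884 -0.0181] yaw 127.0 w 0.045331097917251865 q6 -2.66 t 16.1
(array([317.26536009, 246.79412039]), array([ 0.4647, -0.0904]), [array([465.5, -89.8]), array([45.6, 45.2]), np.float64(37.1)], np.float64(58.85226363875084), 1829)
```

Emit:
arm_command(increments=[[0,0,-10,0,35],[0,0,-30,0,35],[0,0,-32,0.119,35],[0,0,-27,0.119,35],[0,0,0,0.119,35],[0,0,0,0.119,35],[0,0,0,0.118,35],[0,0,0,0,35]])

```text
time_s: 16.82
position: [0.4658, -0.0879, 0.0804]
eef_rot: [[-0.999, -0.049, -0.0], [-0.049, 0.999, 0.0], [0.0, 0.0, -1.0]]
contact_force: [0.4, 0.3, -1.5]
gripper_width: 0.0456
grasp_force: 40.0
```

Emit:
arm_command(increments=[[-20,1.5,0,0,35],[-28,2,0,0,35],[-30,2.3,0,0,35],[-30,2.3,0,0,35],[-30,2.3,0,0,35],[-24,2,0,0,35],[-16.2,1,0,0,35],[0,0,0,0,35],[0,0,0,0,35],[0,0,0,0,35]])

```text
time_s: 17.65
position: [0.6421, -0.0654, 0.0797]
eef_rot: [[-0.999, -0.054, -0.002], [-0.054, 0.999, 0.0], [0.002, 0.0, -1.0]]
contact_force: [-0.5, 0.7, -1.6]
gripper_width: 0.0455
grasp_force: 40.0
```

```bash
python3 g.py .644 -.0657 -.006 93; python3 - <<'E'
from h import *
c=read_camera("wrist");print([(np.round(r[0],1),a,np.round(plane(c,*r[0],.116)[:2],4)) for a,r,k in blobs(c,'brass',600)])
E
```

```text
spin 0.001 then tx,ty,tz mm [-1.9 -0.4 85.7] pos [ 0.6421 -0.0654  0.0797] yaw 93.1 w 0.04547916853412751 q6 -1.91 t 17.65
[(array([370. , 385.8]), 3472.5, array([ 0.7409, -0.0249])), (array([417.4, 331.5]), 616.0, array([6.955e-01, 6.000e-04])), (array([216.9, 331.4]), 615.5, array([ 0.7024, -0.1264])), (array([317.5, 247.5]), 5323.0, array([ 0.6406, -0.0659])), (array([529.5, 204.5]), 933.0, array([0.608 , 0.0505])), (array([423.9, 206.6]), 1543.5, array([ 0.6124, -0.008 ]))]
```

Emit:
arm_command(increments=[[-2,0,30,0,35],[0,0,28,0,35],[0,0,14,0,35],[0,0,7,0,35],[0,0,4,0,35],[0,0,2,0,35],[0,0,0.5,0,35],[0,0,0,0,35],[0,0,0,0,35]])

```text
time_s: 18.45
position: [0.6465, -0.0656, -0.0038]
eef_rot: [[-0.999, -0.052, 0.002], [-0.052, 0.999, -0.001], [-0.002, -0.001, -1.0]]
contact_force: [-0.2, 0.0, -2.0]
gripper_width: 0.0456
grasp_force: 40.0
```

Emit:
arm_command(increments=[[0,0,0,0,50],[0,0,0,0,62],[0,0,0,0,62],[0,0,0,0,62],[0,0,-10,0,62],[0,0,-30,0,62],[0,0,-35,0,70],[0,0,-30,0,80],[0,0,0,0,80],[0,0,0,0,80]])

```text
time_s: 19.28
position: [0.6476, -0.066, 0.1035]
eef_rot: [[-0.999, -0.052, 0.006], [-0.052, 0.999, -0.002], [-0.006, -0.002, -1.0]]
contact_force: [-0.3, -0.6, -1.2]
gripper_width: 0.0801
grasp_force: 0.0
```

```bash
python3 - <<'E'
from h import *
c=read_camera("wrist");print(lock(c,(.644,-.066),.030))
E
python3 g.py .458 -.314 .06 112
```

```text
(array([317.87115184, 194.35190097]), array([ 0.646 , -0.0661]), [array([646.6, -66.1]), array([43.5, 45.1]), np.float64(3.1)], np.float64(-161.91987802187498), 4259)
spin -0.332 then tx,ty,tz mm [ 267.3 -160.    40.9] pos [ 0.6459 -0.0655  0.1009] yaw 93.0 w 0.08011392491357112 q6 -1.91 t 19.3333
```

Emit:
arm_command(increments=[[0,0,0,-0.11,80],[0,0,0,-0.111,80],[0,0,0,-0.111,80],[21,-12.5,0,0,80],[30,-18,0,0,80],[30,-18,0,0,80],[30,-18,0,0,80],[30,-18,6,0,80],[30,-18,10,0,80],[30,-18,10,0,80]])

```text
time_s: 20.17
position: [0.5021, -0.2527, 0.072]
eef_rot: [[-0.927, -0.375, -0.002], [-0.375, 0.927, 0.002], [0.001, 0.002, -1.0]]
contact_force: [-1.1, -0.3, 0.3]
gripper_width: 0.0798
grasp_force: 0.0
```

Emit:
arm_command(increments=[[30,-18,10,0,80],[22,-13,5,0,80],[14.3,-8.5,0,0,80],[0,0,0,0,80],[0,0,0,0,80],[0,0,0,0,80],[0,0,0,0,80]])

```text
time_s: 20.75
position: [0.458, -0.3127, 0.0584]
eef_rot: [[-0.927, -0.376, -0.0], [-0.376, 0.927, 0.001], [0.0, 0.001, -1.0]]
contact_force: [-0.7, 0.9, -0.5]
gripper_width: 0.0798
grasp_force: 0.0
```

```bash
python3 - <<'E'
from h import *
c=read_camera("wrist");print(lock(c,(.458,-.314),.022))
E
python3 g.py .458 -.314 -.0165 112
```

```text
(array([314.5106929, 206.0677828]), array([ 0.4562, -0.3163]), [array([ 456.9, -316.1]), array([52.8, 55.4]), np.float64(22.1)], np.float64(22.887245104423048), 704)
spin 0.002 then tx,ty,tz mm [ 0.6 -1.1 75.1] pos [ 0.4582 -0.3128  0.0586] yaw 112.1 w 0.07970003149366361 q6 -2.77 t 20.8
```

Emit:
arm_command(increments=[[1.2,-1.8,20,0,80],[0,0,28,0,80],[0,0,15,0,80],[0,0,8,0,80],[0,0,4,0,80],[0,0,0,0,80],[0,0,0,0,80]])

```text
time_s: 21.38
position: [0.458, -0.3164, -0.0153]
eef_rot: [[-0.927, -0.375, 0.001], [-0.375, 0.927, -0.001], [-0.001, -0.001, -1.0]]
contact_force: [0.2, -0.2, -0.4]
gripper_width: 0.08
grasp_force: 0.0
```

Emit:
arm_command(increments=[[0,0,0,0,45],[0,0,0,0,45],[0,0,0,0,45],[0,0,0,0,45],[0,0,0,0,45],[0,0,0,0,45]], grip_force=55)

```text
time_s: 21.88
position: [0.4574, -0.3161, -0.0156]
eef_rot: [[-0.927, -0.375, 0.0], [-0.375, 0.927, -0.0], [-0.0, -0.0, -1.0]]
contact_force: [-0.9, 1.9, 5.0]
gripper_width: 0.0553
grasp_force: 55.0
```

```bash
python3 g.py .6488 -.1608 .080 93
```

```text
spin 0.332 then tx,ty,tz mm [-199.3  145.1  -95.6] pos [ 0.4574 -0.3161 -0.0156] yaw 112.0 w 0.055312553941859154 q6 -2.78 t 21.8833
```

Emit:
arm_command(increments=[[0,0,-10,0,45],[0,0,-30,0,45],[0,0,-35,0,45],[0,0,-35,0,45],[0,0,0,0.11,45],[0,0,0,0.111,45],[0,0,0,0.111,45],[0,0,0,0,45]])

```text
time_s: 22.55
position: [0.4568, -0.3157, 0.0937]
eef_rot: [[-0.999, -0.049, -0.001], [-0.049, 0.999, 0.0], [0.001, 0.0, -1.0]]
contact_force: [0.5, -0.7, -3.3]
gripper_width: 0.0551
grasp_force: 55.0
```

Emit:
arm_command(increments=[[-15,13,0,0,45],[-20,24,0,0,45],[-26,24,0,0,45],[-28,24,0,0,45],[-30,22,0,0,45],[-30,20,0,0,45],[-28,14,0,0,45],[-22.3,8,0,0,45],[0,0,0,0,45],[0,0,0,0,45]])

```text
time_s: 23.38
position: [0.6485, -0.1561, 0.093]
eef_rot: [[-0.998, -0.056, -0.001], [-0.056, 0.998, 0.0], [0.001, 0.0, -1.0]]
contact_force: [-0.2, -0.7, -2.6]
gripper_width: 0.0552
grasp_force: 55.0
```

```bash
python3 g.py .6488 -.157 -.0036 93; python3 - <<'E'
from h import *
c=read_camera("wrist");print([(np.round(r[0],1),a,np.round(plane(c,*r[0],.139)[:2],4)) for a,r,k in blobs(c,'brass',600)])
cv2.imwrite("pics/w4.png",c["img"][...,::-1])
cv2.imwrite("pics/s4.png",cv2.resize(read_camera("side")["img"][60:260,180:430],None,fx=3,fy=3)[...,::-1])
E
```

```text
spin 0.004 then tx,ty,tz mm [-0.3 -1.  96.6] pos [ 0.6485 -0.1561  0.093 ] yaw 93.2 w 0.05517560264759091 q6 -2.04 t 23.3833
[(array([391.5, 386.2]), 3463.0, array([ 0.7358, -0.1044])), (array([436.2, 331.5]), 684.5, array([ 0.6929, -0.083 ])), (array([198.3, 331.5]), 699.0, array([ 0.701 , -0.2245])), (array([316.5, 247. ]), 7902.5, array([ 0.6419, -0.1574])), (array([617. , 199.1]), 952.0, array([ 0.6057, -0.003 ])), (array([516.5, 201.5]), 1551.5, array([ 0.61  , -0.0548])), (array([415., 202.]), 2343.5, array([ 0.6133, -0.1076]))]
```

View pics/s4.png

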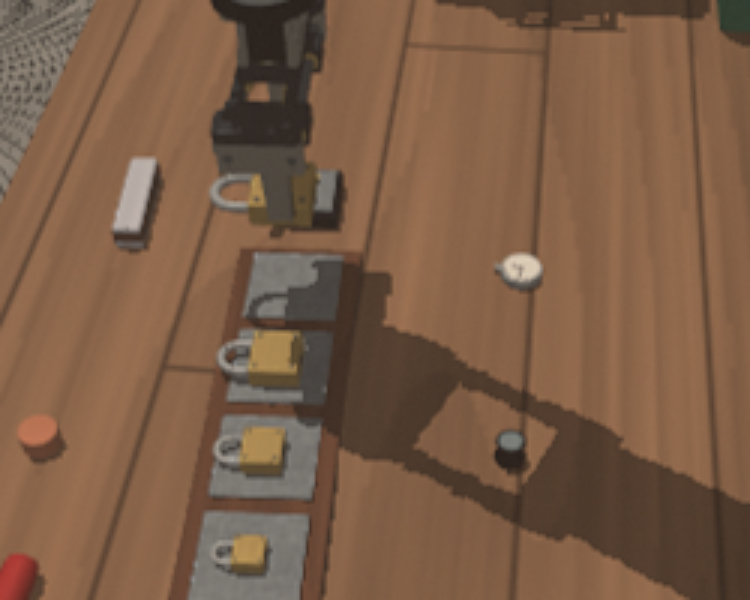

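Three locks sit squarely on their felt squares, and padlock_56 hangs held at (280,195) above mark_a. I lower it slowly, watching the force near the case.

Emit:
arm_command(increments=[[-1,0,30,0,45],[0,0,25,0,45],[0,0,15,0,45],[0,0,8,0,45],[0,0,5,0,45],[0,0,0,0,45],[0,0,0,0,45]])

```text
time_s: 24.07
position: [0.6502, -0.1573, 0.0121]
eef_rot: [[-0.999, -0.052, 0.002], [-0.052, 0.999, -0.001], [-0.002, -0.001, -1.0]]
contact_force: [0.6, 0.6, -3.0]
gripper_width: 0.055
grasp_force: 55.0
```

Emit:
arm_command(increments=[[0,0,4,0,45],[0,0,4,0,45],[0,0,3,0,45],[0,0,1.5,0,45],[0,0,0,0,45],[0,0,0,0,45]])

```text
time_s: 24.57
position: [0.6494, -0.1567, -0.0018]
eef_rot: [[-0.999, -0.052, -0.0], [-0.052, 0.999, 0.0], [0.0, 0.0, -1.0]]
contact_force: [-1.4, -0.4, -3.2]
gripper_width: 0.0553
grasp_force: 55.0
```

```bash
python3 g.py .6488 -.1585 -.0046 93
```

```text
spin -0.0 then tx,ty,tz mm [ 0.7 -1.7  2.8] pos [ 0.6494 -0.1567 -0.0018] yaw 93.0 w 0.05526443346055811 q6 -2.04 t 24.5667
```

Emit:
arm_command(increments=[[0,-2,1,0,45],[0,0,1,0,45],[0,0,0,0,45],[0,0,0,0,60],[0,0,0,0,69],[0,0,0,0,69],[0,0,0,0,69],[0,0,0,0,69]])

```text
time_s: 25.23
position: [0.6499, -0.1589, -0.0033]
eef_rot: [[-0.999, -0.052, 0.001], [-0.052, 0.999, -0.0], [-0.001, -0.0, -1.0]]
contact_force: [0.3, -0.3, 0.2]
gripper_width: 0.0687
grasp_force: 0.0
```

Emit:
arm_command(increments=[[0,0,-10,0,69],[0,0,-30,0,69],[0,0,-35,0,69],[0,0,-35,0,69],[0,0,-30,0,69],[20,0,-20,0,69],[40,0,0,0,69],[40,0,0,0,69],[40,0,0,0,69],[30,0,0,0,69]])

```text
time_s: 26.07
position: [0.4774, -0.1674, 0.1569]
eef_rot: [[-0.999, -0.052, -0.0], [-0.052, 0.999, -0.001], [0.0, -0.001, -1.0]]
contact_force: [-0.2, -0.4, 0.1]
gripper_width: 0.0688
grasp_force: 0.0
```

Emit:
arm_command(increments=[[40,0,0,0,69],[30,0,0,0,69],[0,0,0,0,69],[0,0,0,0,69]])

```text
time_s: 26.4
position: [0.4094, -0.1715, 0.1572]
eef_rot: [[-0.999, -0.051, 0.002], [-0.051, 0.999, -0.001], [-0.002, -0.001, -1.0]]
contact_force: [-0.1, -1.0, -0.3]
gripper_width: 0.069
grasp_force: 0.0
```

```bash
python3 - <<'E'
from h import *
t,s=read_camera("top"),read_camera("side")
for n,x,y,z in(('26',.634,.124,.025),('36',.641,.029,.027),('46',.646,-.066,.03),('56',.649,-.159,.033)):
    for q in(t,s): r=lock(q,(x,y),z); print(n,r[1],r[2][1:])
cv2.imwrite("pics/t5.png",cv2.resize(t["img"][90:290,180:460],None,fx=2.8,fy=2.8)[...,::-1])
for q in(t,): print([(np.round(r[0],1),a) for a,r,k in blobs(q,'felt',30) if 200<r[0][0]<450])
E
```

```text
26 [0.633  0.1244] [array([23.8, 25.6]), np.float64(2.2)]
26 [0.6334 0.129 ] [array([23.7, 25.9]), np.float64(5.5)]
36 [0.6399 0.0313] [array([31.5, 33.4]), np.float64(1.5)]
36 [0.64   0.0357] [array([31.1, 41.2]), np.float64(4.4)]
46 [ 0.6459 -0.0637] [array([41.9, 46. ]), np.float64(1.4)]
46 [ 0.646  -0.0585] [array([41.1, 56.2]), np.float64(5.5)]
56 [ 0.6489 -0.1571] [array([49.6, 56.2]), np.float64(1.4)]
56 [ 0.6481 -0.1479] [array([49.1, 73.3]), np.float64(4.5)]
[(array([426.5, 392.5]), 125.0), (array([223.2, 379.4]), 685.5), (array([438.1, 361.8]), 461.0), (array([362.8, 344.8]), 57.5), (array([342. , 350.2]), 1824.0), (array([444. , 280.5]), 1459.5), (array([315., 233.]), 35.0), (array([380.5, 169.5]), 156.0), (array([426.5, 163. ]), 111.0), (array([226. , 162.5]), 198.0), (array([426., 151.]), 35.5), (array([271. , 161.5]), 699.5), (array([307.5, 161. ]), 551.5), (array([344. , 159.5]), 417.0), (array([319.5,  29.5]), 32090.0)]
```

View pics/t5.png

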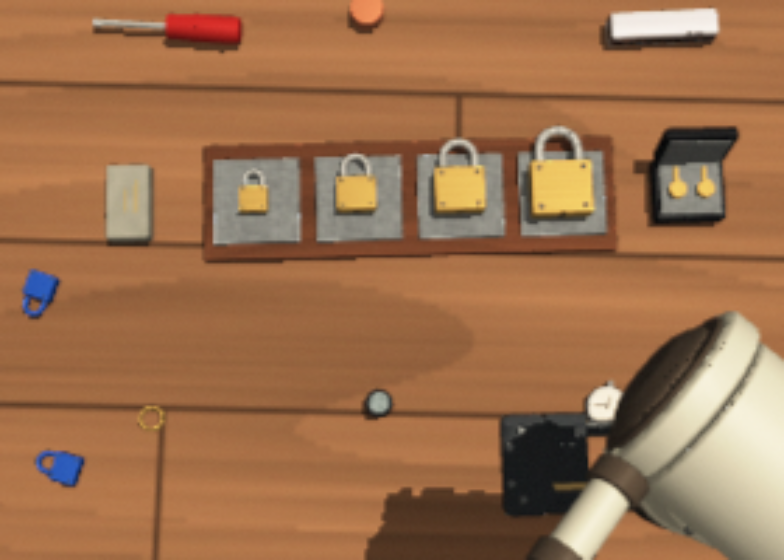

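All four locks lie flat and centred within about 4 mm at (253,198), (356,193), (459,188) and (562,185). The touchstone and case have not moved.

```bash
python3 -c "from cell import hand_in;print(hand_in())"
```

```text
the job is handed in; nothing more can be done
None
```

The job is handed in: padlocks 26, 36, 46 and 56 lie flat in order of size from the touchstone to the cufflink case, each measured within about 4 mm of its square's centre, and the touchstone and case show no movement in the last top picture.

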